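# Close up the till's back-up power unit

### The job

First flip the toggle switch on the back-up power unit over to its red-dot side, which is off, and only then turn the orange wing fastener on the service panel until it lines up with the orange marks, so that its key matches the slot underneath. Then push the panel down against its frame until it is fully shut and keep holding it there, so that I can fit the seal: finish with the gripper still pressing the panel shut, and leave the things around the unit alone.

Things in the scene. Friction and masses are not known exactly. Their poses are not given: they have to be found in the camera images.
- unit: Back-up power unit, a grey box fixed to the counter, 170 (x) x 250 (y) x 67 mm high. Origin: centre of its underside; x points to its back (the hinge side), y to its left, z up. The switch deck with the toggle is the strip y > 52 mm, its top 67 mm high; the white service panel covers the rest.
- toggle (a joint): Over-centre toggle switch: a 7 mm steel stem with a 16 mm red ball on the deck, pivot at (0, 88.5, 73) mm in the unit's frame, hinge axis along the unit's y. 0 rad = on, leaning 0.55 rad to the front (green dot); 1.1 rad = off, leaning 0.55 rad to the back (red dot). It takes less than 2 N at the ball; past the middle (0.55) it falls by itself to the end it is nearer, and stays there.
- toggle_tip (a point): Centre of the toggle's red ball, 46 mm from its pivot; it swings from front to back of the unit.
- panel (a joint): White service panel, 150 (x) x 165 (y) x 5 mm, hinged along its back edge, axis along the unit's y at (70, -36, 67.5) mm in the unit's frame. 0 rad = fully shut on its frame (a hard stop, panel top 70 mm high); a spring holds it ajar at 0.10 rad. Pushed at the fastener, it takes about 4 N to start it and 8 N to hold it fully shut; it springs open when let go. With the fastener not lined up, the key strikes the frame and the panel stops at about 0.06 rad.
- panel_front (a point): Middle of the panel's front edge, on its top face, 152.5 mm from the hinge; the free face between here and the fastener's rim is 19 mm long.
- fastener (a joint): Quarter-turn fastener on the panel, turning about the panel's normal, counter-clockwise from above as it grows. 0 rad = lined up with the orange marks and with the slot: wing along the unit's x (front to back). At the start it is 0.7 to 1.4 rad, so it is turned clockwise. It stays where it is left (friction 0.03 N m) and does not stop at 0 (range -0.5 to 1.6). The key enters the slot within about 0.16 rad either way.
- wing_top (a point): Centre of the top of the fastener's orange wing grip, 115 mm from the hinge, on the fastener's axis (x = -45, y = -36 mm in the unit's frame when shut); turns with the fastener, its x axis along the wing. The wing is 36 mm long, 10 mm thick and 24 mm high; its top is 28 mm above the panel's face, its foot on a round flange 36 mm across and 4 mm high.
- mint_a: Blue upright carton, 22 x 56 x 88 mm, to the left of the unit; origin at the centre of its underside. Leave alone.
- pill_box: White flat carton, 45 x 75 x 20 mm, to the right of the unit; origin at the centre of its underside. Leave alone.
- lighter_red: Red lighter lying flat, 81 x 25 x 12 mm, to the left of the unit; origin at the centre of its underside. Leave alone.

How it is judged:
By the outcome, as a careful person would: the job done as asked, in the order asked, and still so for the second after the job is handed in, while the arm keeps its last pose, push and grip.
It also fails if it takes over 51 s, if anything falls off the work surface, if the arm or the gripper's body presses on something with over 40 N, if the wrist force passes 120 N, or if a joint passes its speed limit or range.

### The arm

A 7-joint arm with a two-finger parallel gripper is mounted at the origin on a cart in front of the work surface, level with it; the furniture and walls round the work are solid. World frame = base frame: x ahead of the robot, y to its left, z up, the work surface at z = 0. Lengths are in mm, angles in rad, forces in N, time in s.
With the tool pointing down it reaches from about 425 to 950 mm from the base axis. Payload 4.7 kg.
Tool frame: the origin (TCP) lies on the centre line of the jaws, within the pads' length; the fingertips stand 14 mm ahead of it and the grasp point (between the pads) lies 5 mm behind it (bot.tip_extent is the distance from the TCP to the fingertips, in mm); z points along the fingers, y is the line along which they close (so a half turn about z gives the same grasp; the last joint's range is limited). The gripper opens to 85 mm and grips with 20 to 120 N. Pads are 22 mm wide; open, the fingers measure 114 mm over their backs; the gripper's body (76 mm by 85 mm) begins 54 mm behind the grasp point. The pads swing forward as they close: fully open they stand 13 mm farther back than shut.
Start: joints at [1.295, 0.469, -0.049, 1.532, 0.024, 1.141, -0.082], TCP at [164.949, -654.552, 245.335] pointing down, gripper open.
Joint ranges: [-2.59, 2.59], [-0.33, 1.99], [-1.39, 1.29], [0.1, 2.45], [-1.04, 4.18], [0.21, 1.99], [-2.66, 2.66]. Speed limits (rad/s): [2.57, 2.57, 3.14, 3.14, 3.14, 3.14, 3.14].

### API

Orientations are given as a 3x3 rotation matrix whose columns are the frame's x, y, z axes.
In Python, from station import sensors, optics, job, bot gives the robot as it stands. The module is installed in compiled form; this text tells all that it offers.
- The arm moves only by the tool arm_command, never from a script. Its argument "steps" is one flat list of numbers, 7 for each row, row after row: the shift along the tool's x, y, z in cm, then the turn, a rotation vector about the tool's x, y, z in degrees, then the finger opening in cm, from 0 to 8.54. A call has 1 to 20 rows; each row shifts and turns the commanded pose from where the row before left it, along the tool's axes as they then stand; what a row does not reach is not made up. A row lasts 1/10 s, in which the tool goes at most 50 mm and 8.59 degrees, less where a joint would pass 70% of its speed; a pose out of reach is approached as far as the arm can. A call is refused whole if a number of a shift passes 5 or a number of a turn 8.59, either way. A call with a gripper value outside its range is refused whole. The fingers move at their own pace and stop on an object; the grip force is fixed at half the most. Time passes only in rows, so rows that do not move let the fingers close. It gives the time, the measured TCP pose, the force, the opening and the grip force at its end, in the units of the state.
- sensors.state(): the state, without advancing time (a new reading comes with each control period).
- optics.camera(name): name is "side" or "top"; returns the picture (420x560x3 uint8, red, green, blue); there is no depth.
- optics.camera_params(name): a dict with "vertical_fov" (degrees; the focal length in pixels is half the picture's height over the tangent of half this angle, whatever the lens; pixels are square), "cx", "cy" (the principal point, pixels), "cam_to_world" (4x4, takes a point from camera to world coordinates). Camera axes: x right, y up, looking along -z (the intrinsics and any distortion apply to the point x, -y, -z); pixel columns grow to the right and rows downward; lengths in mm; the calibration is good to about 2 mm. A picture is of the moment at which its call begins. camera_params takes no time and is no camera call.
- job.hand_in(): hands the job in; it is judged then, once.
The state is a dict: "time": time; "q": joint angles; "dq": joint speeds; "tau": joint torques, N m; "position": TCP position; "tool_rot": TCP orientation; "wrist_force": force on the tool from outside, world axes, zero at the start; "wrist_torque": the same for the moment, N m; "grip_width": finger opening in mm; "grasp_force": force on a finger pad.
Only numpy, scipy, OpenCV 4.12 (cv2) and the standard library are available. Lean on these libraries where they do the work, as an engineer would, in place of code of your own. Each camera call takes 0.05 s, during which the arm holds its last target. There are 200 camera calls.

## Working session

There is one attempt and no reset: what is moved stays moved. The work goes in short steps, Python scripts to look and compute and a tool call to move; the robot and the scene stay as the last step left them, time stands still between calls to the robot, and variables do not carry over. Pictures are saved under pics/ and viewed, at most 10 in all, crops included, and the job is handed in when it is done.

Besides the shell and the picture viewer there is one more tool, called after "Call:" by a JSON object that holds its "op" and its "data". arm_command: Moves the arm, as the interface text tells. Its arguments: {"type":"object","properties":{"steps":{"type":"array","items":{"type":"number"}}},"required":["steps"]}

```bash
mkdir -p pics
python3 - <<'E'
from station import sensors, optics, job, bot
import cv2,numpy as np
np.set_printoptions(precision=3,suppress=True)
for n in("side","top"):
    im=optics.camera(n); cv2.imwrite(f"pics/{n}0.png",im[:,:,::-1]); np.save(n+"0.npy",im); print(n,optics.camera_params(n))
s=sensors.state(); print(s["time"],s["position"],s["tool_rot"],bot.tip_extent)
E
```

```text
side {'vertical_fov': 55.812029978544594, 'cx': 278.8747244988441, 'cy': 207.9345386521737, 'cam_to_world': array([[   0.982,    0.104,   -0.159,  444.83 ],
       [  -0.188,    0.427,   -0.884, -940.389],
       [  -0.024,    0.898,    0.439,  462.813],
       [   0.   ,    0.   ,    0.   ,    1.   ]])}
top {'vertical_fov': 43.2756321203869, 'cx': 269.20729844661065, 'cy': 210.24196775157154, 'cam_to_world': array([[   0.001,    0.988,   -0.152,  436.666],
       [  -1.   ,    0.002,    0.005, -202.626],
       [   0.005,    0.152,    0.988, 1186.116],
       [   0.   ,    0.   ,    0.   ,    1.   ]])}
0.1 [ 164.814 -654.063  244.364] [[ 0.97   0.244 -0.   ]
 [ 0.244 -0.97   0.002]
 [-0.    -0.002 -1.   ]] 14.0
```

View pics/side0.png

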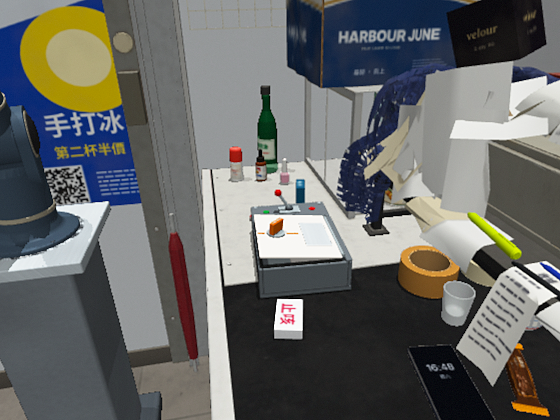

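View pics/top0.png

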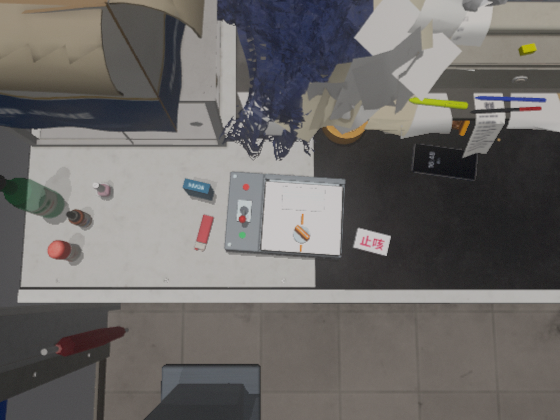

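The side view shows the unit near (300,250), with the panel's orange wing at (276,228) and the toggle ball at (278,193). The top view shows the unit at cols 226-345, rows 172-257. There the toggle is at (243,215), the red dot at (246,187), the green dot at (242,235) and the wing at (302,233).

```bash
cat > h.py <<'E'
import cv2,numpy as np
from station import sensors, optics, job, bot
np.set_printoptions(precision=2,suppress=True)
def ray(n,u,v):
    p=optics.camera_params(n); f=210/np.tan(np.radians(p["vertical_fov"]/2)); M=p["cam_to_world"]
    return M[:3,3], M[:3,:3]@np.array([(u-p["cx"])/f,-(v-p["cy"])/f,-1])
def onz(n,u,v,z):
    o,d=ray(n,u,v); return o+d*(z-o[2])/d[2]
def tri(a,b):
    (o1,d1),(o2,d2)=ray("top",*a),ray("side",*b)
    t=np.linalg.lstsq(np.c_[d1,-d2],o2-o1,rcond=None)[0]; p,q=o1+t[0]*d1,o2+t[1]*d2
    return (p+q)/2,np.linalg.norm(p-q)
def blobs(im,box,lo,hi):
    u0,v0,u1,v1=box; h=cv2.cvtColor(im[v0:v1,u0:u1],cv2.COLOR_RGB2HSV)
    n,L,st,c=cv2.connectedComponentsWithStats(cv2.inRange(h,lo,hi))
    out=[]
    for i in range(1,n):
        if st[i,4]>=3:
            y,x=np.where(L==i); r=cv2.minAreaRect(np.c_[x,y].astype(np.float32))
            out.append((int(st[i,4]),np.round(c[i]+[u0,v0],2),np.round(st[i,:4]+[u0,v0,0,0]),round(r[2],1)))
    return out
E
python3 - <<'E'
from h import *
for n,box in(("top",(180,160,360,265)),("side",(240,180,360,300))):
    im=np.load(n+"0.npy")
    for c,lo,hi in(("red",(0,140,70),(4,255,255)),("red2",(172,140,70),(180,255,255)),("org",(5,130,80),(20,255,255)),("grn",(45,120,60),(85,255,255))):
        print(n,c,*[(a,list(b),list(s),r) for a,b,s,r in blobs(im,box,lo,hi)],sep="\n  ")
im=np.load("top0.npy")
# white panel + grey unit quads
g=cv2.cvtColor(im,cv2.COLOR_RGB2GRAY)
m=np.zeros_like(g); m[176:252,262:346]=(g[176:252,262:346]>190)*255
c=max(cv2.findContours(m,0,2)[0],key=cv2.contourArea); r=cv2.minAreaRect(c); print("panel",r,cv2.boxPoints(r))
c1=cv2.resize(im[165:262,180:350],None,fx=4.7,fy=4.7,interpolation=cv2.INTER_CUBIC)
cv2.imwrite("pics/topc.png",c1[:,:,::-1])
im=np.load("side0.npy");c1=cv2.resize(im[175:300,235:365],None,fx=4.7,fy=4.7,interpolation=cv2.INTER_CUBIC)
cv2.imwrite("pics/sidec.png",c1[:,:,::-1])
E
```

```text
top
  red
  (22, [np.float64(245.27), np.float64(186.5)], [np.int64(243), np.int64(184), np.int64(5), np.int64(6)], 45.0)
  (30, [np.float64(241.63), np.float64(218.63)], [np.int64(239), np.int64(216), np.int64(6), np.int64(6)], 90.0)
top
  red2
top
  org
  (9, [np.float64(302.0), np.float64(218.0)], [np.int64(302), np.int64(214), np.int64(1), np.int64(9)], -90.0)
  (14, [np.float64(303.71), np.float64(231.14)], [np.int64(298), np.int64(226), np.int64(11), np.int64(11)], 45.0)
  (33, [np.float64(301.33), np.float64(233.3)], [np.int64(295), np.int64(228), np.int64(14), np.int64(11)], 42.0)
  (6, [np.float64(300.0), np.float64(247.5)], [np.int64(300), np.int64(245), np.int64(1), np.int64(6)], -90.0)
top
  grn
  (18, [np.float64(241.78), np.float64(234.5)], [np.int64(240), np.int64(233), np.int64(5), np.int64(4)], 90.0)
side
  red
  (31, [np.float64(277.55), np.float64(192.42)], [np.int64(275), np.int64(190), np.int64(6), np.int64(6)], 90.0)
  (14, [np.float64(311.5), np.float64(208.0)], [np.int64(309), np.int64(207), np.int64(6), np.int64(3)], -0.0)
side
  red2
side
  org
  (144, [np.float64(275.83), np.float64(226.45)], [np.int64(270), np.int64(219), np.int64(13), np.int64(16)], 90.0)
  (6, [np.float64(260.5), np.float64(233.0)], [np.int64(258), np.int64(233), np.int64(6), np.int64(1)], 180.0)
  (11, [np.float64(292.0), np.float64(233.0)], [np.int64(287), np.int64(233), np.int64(11), np.int64(1)], 180.0)
side
  grn
  (16, [np.float64(265.5), np.float64(211.5)], [np.int64(263), np.int64(210), np.int64(6), np.int64(4)], 90.0)
panel ((301.9804992675781, 217.53314208984375), (76.8175277709961, 66.97882843017578), 3.9451863765716553) [[261.36 248.3 ]
 [265.97 181.48]
 [342.6  186.77]
 [337.99 253.59]]
```

View pics/topc.png

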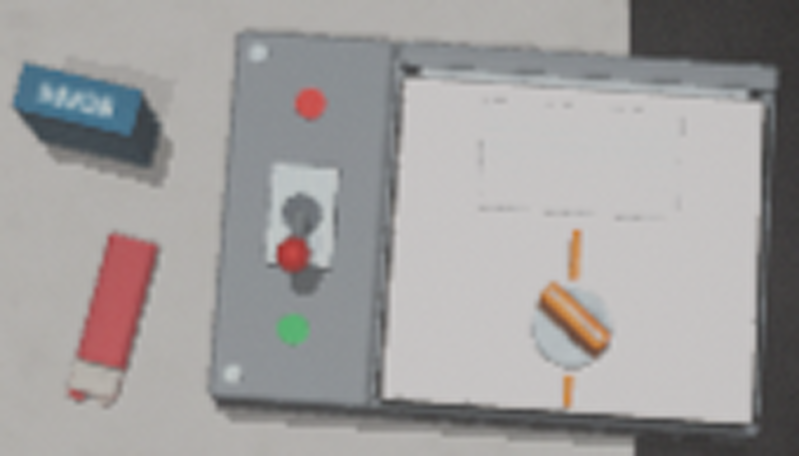

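The crop shows the toggle ball leaning to the green dot (front). The wing runs upper-left to lower-right at about 42° in the image, so it has to turn about 45° clockwise to meet the orange marks.

Run:
```python
from h import *
C=np.array([onz("top",*p,67)[:2] for p in((231.1,171.8),(225.3,249.5),(341.1,256.5),(345.3,179.5))]) # BL,FL,FR,BR
M=np.array([[85,125],[-85,125],[-85,-125],[85,-125]],float)
H,R=C-C.mean(0),None
a=np.arctan2((M[:,0]*H[:,1]-M[:,1]*H[:,0]).sum(),(M*H).sum()); R=np.array([[np.cos(a),-np.sin(a)],[np.sin(a),np.cos(a)]]); t=C.mean(0)
print(C,"sides",[np.linalg.norm(C[i]-C[i-1]) for i in range(4)],"yaw",a,np.degrees(a),"t",t,"res",C-(M@R.T+t))
w=lambda x,y:R@[x,y]+t
r,g=onz("top",245.3,186.6,67),onz("top",241.8,234.5,67); print("dots",r,g,"mid",(r+g)/2,np.degrees(np.arctan2(*(r-g)[[1,0]])))
print("side dots",onz("side",311.5,208,67),onz("side",265.5,211.5,67))
print("pivot model",w(0,88.5),"ball",w(-46*np.sin(.55),88.5),"z",73+46*np.cos(.55))
print("ball tri",tri((241.63,218.63),(277.55,192.42)))
print("marks",onz("top",302.3,218.5,77),onz("top",300.7,247.5,84))
o=115*np.array([np.cos(.1),np.sin(.1)]); 
print("wing model base/top",w(70-o[0],-36),w(70-115*np.cos(.1)+28*np.sin(.1)*-1+0,-36),"ztop",67.5+2.5+o[1]+28)
print("wing top px",onz("top",180+575/4.7,165+318/4.7,109))
im=np.load("top0.npy")
e=[onz("top",180+u/4.7,165+v/4.7,109)[:2] for u,v in((553,291),(602,343))]; d=e[0]-e[1]
print("wing ang world",np.degrees(np.arctan2(d[1],d[0])),np.linalg.norm(d))
```

```text
[[ 692.53 -126.18]
 [ 524.47 -115.88]
 [ 509.95 -360.55]
 [ 675.99 -372.94]] sides [np.float64(247.30743022314832), np.float64(168.37807964302147), np.float64(245.09836719599974), np.float64(166.5033283398814)] yaw -0.06459706189912381 -3.7011390157651287 t [ 600.74 -243.89] res [[-1.1  -1.55]
 [ 0.49 -2.22]
 [ 2.11  2.59]
 [-1.5   1.18]]
dots [ 659.99 -157.12   67.  ] [ 556.37 -150.47   67.  ] mid [ 608.18 -153.8    67.  ] -3.6710756191810834
side dots [ 659.96 -160.49   67.  ] [ 555.6 -153.5   67. ]
pivot model [ 606.45 -155.57] ball [ 582.46 -154.02] z 112.21612801473727
ball tri (array([ 584.47, -151.84,  109.86]), np.float64(0.03239654133143642))
marks [ 589.46 -278.6    77.  ] [ 527.48 -274.24   84.  ]
wing model base/top [ 554.08 -276.94] [ 551.29 -276.76] ztop 109.48084291438524
wing top px [ 555.82 -276.23  109.  ]
wing ang world 42.9189334550535 31.037624485930312
```

Call:
{"op": "arm_command", "data": {"steps": [2.4,-2,0,0,0,0,0,2.4,-2,0,0,0,0,0,2.4,-2,0,0,0,0,0,2.4,-2,0,0,0,0,0,2.4,-2,0,0,0,0,0,2.4,-2,0,0,0,0,0,2.4,-2,0,0,0,0,0,2.4,-2,0,0,0,0,0,2.4,-2,0,0,0,0,0,2.4,-2,0,0,0,0,0,2.4,-2,0,0,0,0,0,2.4,-2,0,0,0,0,0,2.4,-2,0,0,0,0,0,2.4,-2,0,0,0,0,0,2.4,-2,0,0,0,0,0,2.4,-2,0,0,0,0,0,2.4,-2,0,0,0,6,0,2.4,-2,0,0,0,6,0,2.4,-2,0,0,0,6,0,0,0,0,0,0,0,0]}}

```text
time: 2.1
position: [524.4, -176.5, 245.1]
tool_rot: [[0.998, -0.061, 0.002], [-0.061, -0.998, 0.002], [0.001, -0.002, -1.0]]
wrist_force: [-0.3, -0.2, -0.6]
grip_width: 0.0
grasp_force: 0.0
```

```bash
cat >> h.py <<'E'
from scipy.spatial.transform import Rotation as Rn
YAW=np.radians(-3.7); T=np.array([601.5,-243.5,0])
RU=Rn.from_euler("z",YAW).as_matrix()
U=lambda x,y,z:RU@[x,y,z]+T
def toolR(yaw,pitch=0): # yaw of tool x in the unit frame (deg), pitch = panel angle
    return RU@Rn.from_euler("y",pitch).as_matrix()@Rn.from_euler("z",yaw,degrees=True).as_matrix()@np.diag([1,-1,-1.])
def go(p,R):
    s=sensors.state(); Q=np.array(s["tool_rot"])
    print("t",s["time"],"pos",np.array(s["position"]),"F",np.array(s["wrist_force"]),"w",s["grip_width"],"q7",s["q"][6])
    print(" shift cm",Q.T@(p-np.array(s["position"]))/10,"turn deg",np.degrees(Rn.from_matrix(Q.T@R).as_rotvec()))
E
python3 -c "
from h import *
go(U(-66,90.5,114),toolR(0))"
```

```text
t 2.1 pos [ 524.4  -176.49  245.11] F [-0.27 -0.23 -0.55] w 0.03521677074186128 q7 -1.4683642259309049
 shift cm [ 1.52 -2.82 13.12] turn deg [-0.14 -0.08  0.19]
```

Call:
{"op": "arm_command", "data": {"steps": [0.5,-1,2,0,0,0,0,0.5,-1,2,0,0,0,0,0.5,-0.8,2,0,0,0,0,0,0,2,0,0,0,0,0,0,2,0,0,0,0,0,0,2,0,0,0,0,0,0,1.1,0,0,0,0,0.8,0,0,0,0,0,0,0.8,0,0,0,0,0,0,0.8,0,0,0,0,0,0,0.8,0,0,0,0,0,0,0.8,0,0,0,0,0,0,0.8,0,0,0,0,0,0,0.8,0,0,0,0,0,0,0.8,0,0,0,0,0,0,0,0,0,0,0,0,0,-2,0,0,0,0,0,0,-2,0,0,0,0,0,0,-2,0,0,0,0,0,0]}}

```text
time: 4.0
position: [541.6, -154.3, 114.2]
tool_rot: [[0.998, -0.067, -0.0], [-0.067, -0.998, 0.0], [-0.0, 0.0, -1.0]]
wrist_force: [0.4, -0.1, -0.5]
grip_width: 0.0
grasp_force: 0.0
```

Run:
```python
from h import *
# fastener frame: axis foot on panel face, height h above face at panel angle .1
def F(h,a=.1,dx=0):
    return U(70-(115)*np.cos(a)+(2.5+h)*np.sin(a),-36,67.5+115*np.sin(a)+(2.5+h)*np.cos(a))
go(F(80),toolR(46.6,.1))
a=optics.camera("top");b=optics.camera("side")
print(blobs(a,(225,180,262,245),(0,140,70),(4,255,255)),blobs(b,(250,180,330,215),(0,140,70),(4,255,255)))
o=np.hstack([cv2.resize(x,None,fx=4,fy=4,interpolation=cv2.INTER_CUBIC) for x in(a[165:265,220:320],b[170:270,245:345])])
cv2.imwrite("pics/tog.png",o[:,:,::-1])
```

```text
t 4.0 pos [ 541.61 -154.33  114.16] F [ 0.36 -0.14 -0.52] w 0.008624745878489843 q7 -1.5859108691411585
 shift cm [ 2.96 12.1  -4.69] turn deg [  2.31  -5.39 -46.72]
[(21, array([245.29, 186.62]), array([243, 184,   5,   6]), 45.0), (3, array([243., 193.]), array([242, 193,   3,   1]), 180.0)] [(28, array([299.39, 190.96]), array([297, 188,   6,   6]), 90.0), (14, array([311.5, 208. ]), array([309, 207,   6,   3]), -0.0)]
```

View pics/tog.png

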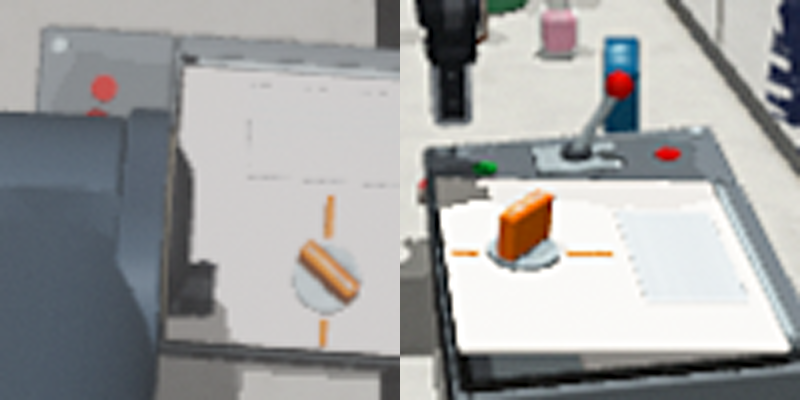

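The toggle now leans to the red dot: in the side view its ball has moved from column 277 to 299. It is off, so I move on to the wing.

Call:
{"op": "arm_command", "data": {"steps": [0,0,-2.3,0,0,0,0,0,0,-2.4,0,0,0,0,0.5,2,0,0,0,0,3.5,0.5,2,0,0,0,0,3.5,0.5,2,0,0,0,0,3.5,0.5,2,0,0,0,0,3.5,0.5,2,0,0,0,0,3.5,0.5,2,0,0,0,0,3.5,0,0,0,0,0,-7.8,3.5,0,0,0,0,0,-7.8,3.5,0,0,0,0,0,-7.8,3.5,0,0,0,0,0,-7.8,3.5,0,0,0,0,0,-7.8,3.5,0,0,0,0,0,-7.8,3.5,0,0,0,0,0,0,3.5]}}

```text
time: 5.6
position: [564.8, -276.8, 161.3]
tool_rot: [[0.733, 0.681, 0.001], [0.681, -0.733, 0.001], [0.001, 0.0, -1.0]]
wrist_force: [-0.6, -0.1, -0.0]
grip_width: 35.2
grasp_force: 0.0
```

```bash
cat >> h.py <<'E'
def F(h,a=.1):
    return U(70-(115)*np.cos(a)+(2.5+h)*np.sin(a),-36,67.5+115*np.sin(a)+(2.5+h)*np.cos(a))
E
python3 -c "
from h import *
go(F(80),toolR(46.6,.1))"
```

```text
t 5.6 pos [ 564.81 -276.76  161.26] F [-0.63 -0.07 -0.  ] w 35.23257895521819 q7 -0.6489499238362134
 shift cm [-0.15 -0.09  0.02] turn deg [ 4.17 -3.98  0.  ]
```

Call:
{"op": "arm_command", "data": {"steps": [-0.2,-0.1,0,4.2,-4,0,3.5,0,0,0,0,0,0,3.5]}}

```text
time: 5.8
position: [564.2, -276.7, 161.1]
tool_rot: [[0.73, 0.676, -0.099], [0.68, -0.733, 0.006], [-0.068, -0.072, -0.995]]
wrist_force: [0.4, -0.0, -0.1]
grip_width: 35.0
grasp_force: 0.0
```

Run:
```python
from h import *
go(F(22),toolR(46.6,.1))
a=optics.camera("side")
cv2.imwrite("pics/s2.png",cv2.resize(a[120:270,220:370],None,fx=4,fy=4,interpolation=cv2.INTER_CUBIC)[:,:,::-1])
```

```text
t 5.8 pos [ 564.24 -276.73  161.08] F [ 0.38 -0.05 -0.07] w 35.0011576770393 q7 -0.664774734319568
 shift cm [-0.11 -0.05  5.81] turn deg [ 0.01 -0.01 -0.06]
```

View pics/s2.png

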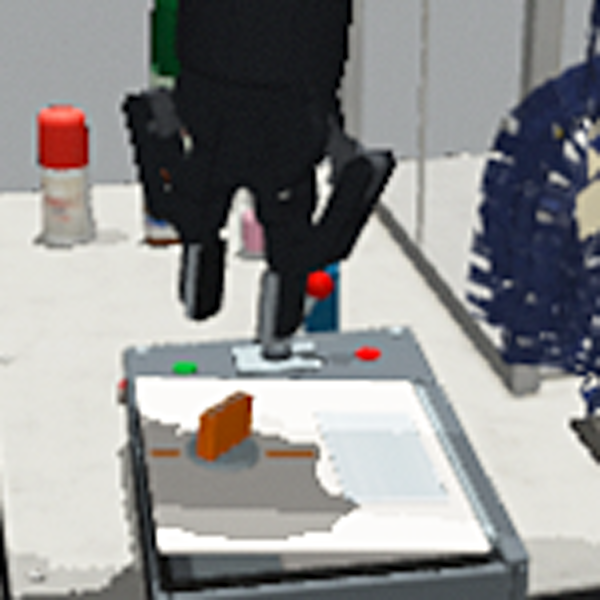

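The fingers stand above the wing, one on each flat side of it, with tips at about (205,310) and (280,350) in the crop. Next I descend and close.

Call:
{"op": "arm_command", "data": {"steps": [-0.1,-0.05,1,0,0,0,3.5,0,0,1,0,0,0,3.5,0,0,1,0,0,0,3.5,0,0,1,0,0,0,3.5,0,0,1,0,0,0,3.5,0,0,0.8,0,0,0,3.5,0,0,0,0,0,0,3.5,0,0,0,0,0,0,0.6,0,0,0,0,0,0,0.6,0,0,0,0,0,0,0.6,0,0,0,0,0,0,0.6,0,0,0,0,0,0,0.6]}}

```text
time: 7.05
position: [555.6, -276.4, 104.3]
tool_rot: [[0.728, 0.678, -0.1], [0.682, -0.732, 0.006], [-0.069, -0.073, -0.995]]
wrist_force: [-0.4, 2.8, 2.9]
grip_width: 8.8
grasp_force: 61.1
```

```bash
python3 -c "
from h import *
go(F(22),toolR(0,.1)); s=sensors.state(); print(s['grasp_force'],s['wrist_torque'])"
```

```text
t 7.05 pos [ 555.57 -276.4   104.26] F [-0.38  2.76  2.92] w 8.767815733330549 q7 -0.6881011448749776
 shift cm [0.11 0.15 0.07] turn deg [-0.    0.04 46.65]
61.05553150177002 [ 0.34  0.14 -0.07]
```

Call:
{"op": "arm_command", "data": {"steps": [0,0,0,0,0,5.9,0.6,0,0,0,0,0,5.8,0.6,0,0,0,0,0,5.8,0.6,0,0,0,0,0,5.8,0.6,0,0,0,0,0,5.8,0.6,0,0,0,0,0,5.8,0.6,0,0,0,0,0,5.8,0.6,0,0,0,0,0,5.8,0.6,0,0,0,0,0,0,0.6,0,0,0,0,0,0,0.6]}}

```text
time: 8.05
position: [555.2, -275.6, 104.0]
tool_rot: [[0.993, -0.059, -0.102], [-0.059, -0.998, 0.007], [-0.102, -0.001, -0.995]]
wrist_force: [-1.6, 5.0, 5.1]
grip_width: 8.2
grasp_force: 61.3
```

```bash
python3 -c "
from h import *
go(F(22),toolR(0,.1)); s=sensors.state(); print(s['grasp_force'],s['wrist_torque'])"
```

```text
t 8.05 pos [ 555.19 -275.63  104.03] F [-1.65  4.95  5.08] w 8.163954716237997 q7 -1.3887433919184409
 shift cm [0.22 0.1  0.04] turn deg [-0.04  0.12  0.3 ]
61.3042813539505 [ 1.    0.51 -0.11]
```

Call:
{"op": "arm_command", "data": {"steps": [0,0,0,0,0,0,3,0,0,0,0,0,0,3,0,0,0,0,0,0,3,0,0,-1.5,0,0,0,3,0,0,-2,0,0,0,3,0,0,-2,0,0,0,3,0,0,-2,0,0,0,0,-2.5,0,0,0,5.7,0,0,-2.5,0,0,0,0,0,0,-2.5,0,0,0,0,0,0,-2.5,0,0,0,0,0,0,-2.5,0,0,0,0,0,0,0,0,0,0,0,0,0]}}

```text
time: 9.35
position: [435.3, -270.2, 182.0]
tool_rot: [[0.998, -0.065, -0.003], [-0.065, -0.998, -0.001], [-0.003, 0.002, -1.0]]
wrist_force: [1.1, -0.4, -0.2]
grip_width: -0.2
grasp_force: 0.0
```

Run:
```python
from h import *
a=optics.camera("top");b=optics.camera("side"); np.save("t1.npy",a)
o=np.hstack([cv2.resize(x,None,fx=f,fy=f,interpolation=cv2.INTER_CUBIC) for x,f in((a[205:255,277:327],8),(b[200:250,250:300],8))])
cv2.imwrite("pics/fast.png",o[:,:,::-1])
print(blobs(a,(277,205,327,255),(4,100,80),(20,255,255)),blobs(b,(250,180,330,260),(4,120,80),(20,255,255)))
go(F(50),toolR(0,0))
```

```text
[(73, array([301.73, 229.48]), array([300, 214,   5,  28]), 90.0), (9, array([300.33, 247.  ]), array([300, 245,   2,   6]), 90.0)] [(217, array([275.81, 226.41]), array([267, 220,  19,  13]), 90.0), (7, array([261., 233.]), array([258, 233,   7,   1]), 180.0), (11, array([292., 233.]), array([287, 233,  11,   1]), 180.0)]
t 9.45 pos [ 438.78 -270.06  182.27] F [-0.35 -0.52  0.4 ] w 0.09702608546821588 q7 -1.249951452277351
 shift cm [12.15 -0.08  5.11] turn deg [ 0.09 -0.03  0.11]
```

View pics/fast.png

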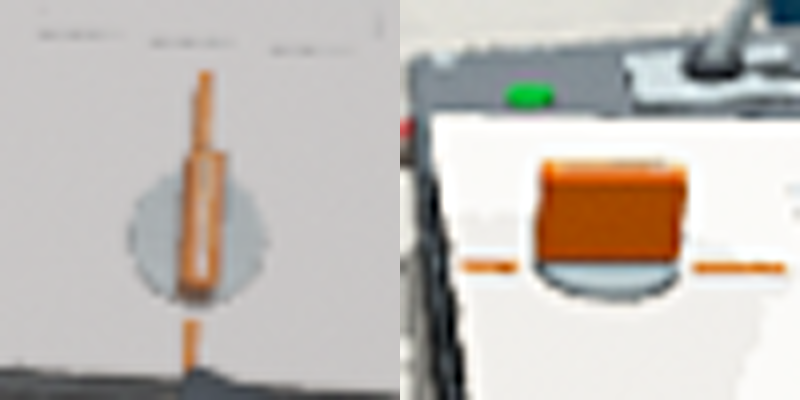

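The wing lies in line with both orange marks, in the top crop between (190,350) and (205,75), and in the side crop along the mark line. Now I go above it with the fingers closed and push down.

Call:
{"op": "arm_command", "data": {"steps": [2,-0.05,0,0,0,0,0,2,0,0,0,0,0,0,2,0,0,0,0,0,0,2,0,0,0,0,0,0,2,0,0,0,0,0,0,1.6,0,0,0,0,0,0,0,0,1.6,0,0,0,0,0,0,1.6,0,0,0,0,0,0,0,1.5,0,0,0,0,0,0,0.4,0,0,0,0,0,0,0.4,0,0,0,0,0,0,0.2,0,0,0,0,0,0,0,0,0,0,0]}}

```text
invalid input at $.steps: expected a multiple of 7 numbers
```

Run:
```python
from h import *
go(U(-45,-36,112),toolR(0))
```

```text
t 9.45 pos [ 438.78 -270.06  182.27] F [-0.35 -0.52  0.4 ] w 0.09702608546821588 q7 -1.249951452277351
 shift cm [11.56 -0.09  7.03] turn deg [ 0.09 -0.03  0.11]
```

Call:
{"op": "arm_command", "data": {"steps": [2,-0.05,0,0,0,0,0,2,0,0,0,0,0,0,2,0,0,0,0,0,0,2,0,0,0,0,0,0,2,0,0,0,0,0,0,1.6,0,0,0,0,0,0,0,0,1.6,0,0,0,0,0,0,1.6,0,0,0,0,0,0,1.5,0,0,0,0,0,0,0.4,0,0,0,0,0,0,0.4,0,0,0,0,0,0,0.2,0,0,0,0,0,0,0,0,0,0,0]}}

```text
time: 10.75
position: [554.5, -276.3, 124.6]
tool_rot: [[0.998, -0.062, -0.001], [-0.062, -0.998, -0.001], [-0.001, 0.001, -1.0]]
wrist_force: [0.5, -0.1, 0.2]
grip_width: -0.2
grasp_force: 0.1
```

Run:
```python
from h import *
go(U(-45,-36,112),toolR(0))
```

```text
t 10.75 pos [ 554.48 -276.28  124.57] F [ 0.45 -0.13  0.15] w -0.24932172086566018 q7 -1.3636421086851849
 shift cm [-0.02  0.03  1.26] turn deg [0.03 0.03 0.14]
```

Call:
{"op": "arm_command", "data": {"steps": [0,0,0.3,0,0,0,0,0,0,0.3,0,0,0,0,0,0,0.3,0,0,0,0,0,0,0,0,0,0,0]}}

```text
time: 11.15
position: [552.9, -276.4, 115.2]
tool_rot: [[0.998, -0.063, -0.004], [-0.063, -0.998, -0.0], [-0.004, 0.0, -1.0]]
wrist_force: [-3.4, 0.8, 7.4]
grip_width: -0.3
grasp_force: 3.2
```

Call:
{"op": "arm_command", "data": {"steps": [0,0,0.2,0,0,0,0,0,0,0.2,0,0,0,0,0,0,0,0,0,0,0]}}

```text
time: 11.45
position: [552.5, -276.5, 112.0]
tool_rot: [[0.998, -0.063, -0.005], [-0.063, -0.998, -0.0], [-0.005, 0.001, -1.0]]
wrist_force: [-5.0, 0.8, 9.1]
grip_width: 0.1
grasp_force: 4.7
```

Call:
{"op": "arm_command", "data": {"steps": [0,0,0.15,0,0,0,0,0,0,0.15,0,0,0,0,0,0,0,0,0,0,0]}}

```text
time: 11.75
position: [552.6, -276.5, 111.4]
tool_rot: [[0.998, -0.063, -0.005], [-0.063, -0.998, -0.001], [-0.004, 0.001, -1.0]]
wrist_force: [-10.3, 4.0, 23.0]
grip_width: -0.2
grasp_force: 11.7
```

Call:
{"op": "arm_command", "data": {"steps": [0,0,0.15,0,0,0,0,0,0,0.15,0,0,0,0,0,0,0,0,0,0,0]}}

```text
time: 12.05
position: [552.7, -276.6, 110.9]
tool_rot: [[0.998, -0.063, -0.004], [-0.063, -0.998, -0.002], [-0.004, 0.002, -1.0]]
wrist_force: [-15.9, 4.8, 37.3]
grip_width: 0.0
grasp_force: 18.6
```

Call:
{"op": "arm_command", "data": {"steps": [-0.05,0,-0.1,0,0,0,0,-0.05,0,-0.05,0,0,0,0,0,0,0,0,0,0,0,0,0,0,0,0,0,0,0,0,0,0,0,0,0]}}

```text
time: 12.55
position: [552.6, -276.5, 111.3]
tool_rot: [[0.998, -0.063, -0.002], [-0.063, -0.998, -0.002], [-0.002, 0.002, -1.0]]
wrist_force: [-10.7, 4.3, 28.8]
grip_width: -0.6
grasp_force: 14.4
```

Run:
```python
from h import *
b=optics.camera("side")
cv2.imwrite("pics/end.png",cv2.resize(b[170:300,230:360],None,fx=4.5,fy=4.5,interpolation=cv2.INTER_CUBIC)[:,:,::-1])
go(U(-45,-36,112),toolR(0)); print(blobs(b,(250,170,330,215),(0,140,70),(4,255,255)))
```

```text
t 12.6 pos [ 552.56 -276.51  111.24] F [-11.07   4.28  28.87] w -0.1642191869512459 q7 -1.368997336756201
 shift cm [ 0.17 -0.01 -0.08] turn deg [0.11 0.12 0.11]
[(30, array([299.2, 190.9]), array([296, 188,   7,   6]), 90.0), (14, array([311.5, 208. ]), array([309, 207,   6,   3]), -0.0)]
```

View pics/end.png

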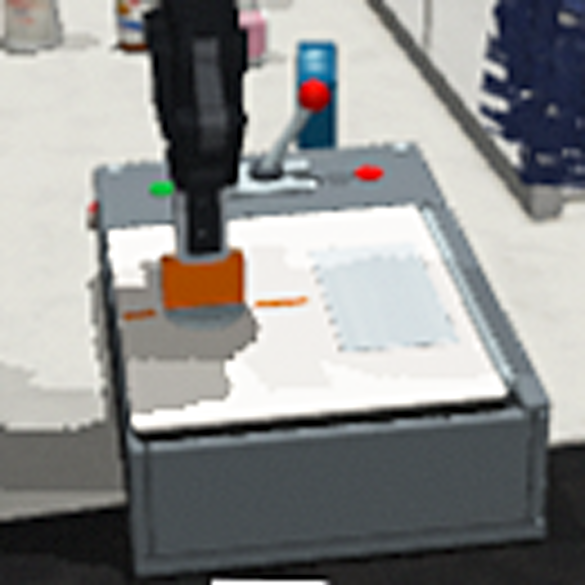

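The panel lies flush in its frame with the closed fingers on the wing at (203,255). The toggle still leans to the red dot, with its ball at (314,95), and the push is steady at about 29 N.

```bash
python3 -c "
from station import job; print(job.hand_in())"
```

```text
the job is handed in; nothing more can be done
None
```

The toggle was flipped to off, then the orange fastener was turned in line with its marks; the panel is now fully shut and the gripper is holding it there with about 29 N. The job was handed in at about 12.6 s, and none of the things around the unit were touched.

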